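# Stack the stirrer's bearing spacers on the assembly spindle

## Task

Thread the three white flanged spacers onto the spindle of the assembly base one after another, hubs upward, the widest at the bottom, then the middle one, then the narrowest on top, each let go and fully down on what is beneath it before the next is put on. The spindle is clamped somewhere along the slot of the base, so find it by feel or by eye; leave the other things on the bench where they are.

Things in the scene. Friction and masses are not known exactly. Their poses are not given: they have to be found in the camera images.
- large_mid (a point): Loose white PTFE flanged spacer, the widest: round flange 100 mm across, 8 mm thick, with a round hub 40 mm across and 14 mm tall on top (22 mm in all); straight through-bore 25 mm across. Starts flat on the bench, hub up. This point: on the axis, 11 mm above the underside; z points up out of the hub. About 160 g (x0.7 to 1.4). Pick by the hub; once threaded it slides down freely.
- medium_mid (a point): Loose white PTFE flanged spacer, the middle one: round flange 80 mm across, 8 mm thick, with a round hub 40 mm across and 14 mm tall on top (22 mm in all); straight through-bore 25 mm across. Starts flat on the bench, hub up. This point: on the axis, 11 mm above the underside; z points up out of the hub. About 110 g (x0.7 to 1.4). Pick by the hub; once threaded it slides down freely.
- small_mid (a point): Loose white PTFE flanged spacer, the narrowest: round flange 62 mm across, 8 mm thick, with a round hub 40 mm across and 14 mm tall on top (22 mm in all); straight through-bore 25 mm across. Starts flat on the bench, hub up. This point: on the axis, 11 mm above the underside; z points up out of the hub. About 70 g (x0.7 to 1.4). Pick by the hub; once threaded it slides down freely.
- slot_mid (a point): Middle of the slot in the assembly base, on its top face, 16 mm above the bench. The base is a fixed aluminium block 130 mm (x, along the slot) by 80 mm (y) by 16 mm tall; z up. A rigid upright steel spindle stands in the slot, exactly on its centre line (y = 0) but anywhere up to 25 mm from this point either way along x: this is not measured, so look or feel for it.
- fixture: The same fixed assembly base; origin at the centre of its underside, on the bench, axes as for slot_mid. Its spindle is 22 mm across and rises 70 mm above the base's top face (86 mm above the bench); the last 3 mm taper to 16 mm across. The spacers fit over it with 3 mm of play in diameter.
- jar_mid (a point): Bystander, leave alone: closed sample jar, 64 mm across, 85 mm tall. This point is about its middle.
- beaker_mid (a point): Bystander, leave alone: open glass beaker, 72 mm across, 90 mm tall. This point is about its middle.
- stopper_mid (a point): Bystander, leave alone: black rubber stopper, 38 mm across, 34 mm tall. This point is about its middle.
- screwdriver_mid (a point): Bystander, leave alone: screwdriver 180 mm long, lying. This point is about its middle.
- wrench_mid (a point): Bystander, leave alone: wrench 170 mm long, lying. This point is about its middle.
- bosshead_mid (a point): Bystander, leave alone: dark clamp boss-head, about 60 mm, 30 mm tall. This point is about its middle.
Not all that is in view belongs to the job. Leave any orange or pink look-alike of the part that bears small_mid alone. Leave any green look-alike of the part that bears large_mid alone.

How it is judged:
On the way, in this order (a step that is already met when the one before it is completed fails the run):
1. the widest spacer lies fully down on the base, round the spindle, hub up, released (height (world z) of large_mid between 0.024 and 0.03 m and angle between large_mid's own z axis and vertical below 0.06 rad and x of large_mid in the frame of slot_mid between -0.029 and 0.029 m and y of large_mid in the frame of slot_mid between -0.006 and 0.006 m and contact force between large and the fingers below 0.2 N), for 0.2 s.
2. the middle spacer lies on the widest one, round the spindle, hub up, released (height (world z) of large_mid between 0.024 and 0.03 m and angle between each of large_mid, medium_mid's own z axis and vertical below 0.06 rad and x of large_mid in the frame of slot_mid between -0.029 and 0.029 m and y of large_mid in the frame of slot_mid between -0.006 and 0.006 m and height (world z) of medium_mid between 0.046 and 0.052 m and horizontal distance between medium_mid and large_mid below 0.006 m and contact force between medium and the fingers below 0.2 N), for 0.2 s.
3. the narrowest spacer lies on the middle one, round the spindle, hub up, released (height (world z) of large_mid between 0.024 and 0.03 m and angle between each of large_mid, medium_mid, small_mid's own z axis and vertical below 0.06 rad and x of large_mid in the frame of slot_mid between -0.029 and 0.029 m and y of large_mid in the frame of slot_mid between -0.006 and 0.006 m and height (world z) of medium_mid between 0.046 and 0.052 m and horizontal distance between each of medium_mid, small_mid and large_mid below 0.006 m and height (world z) of small_mid between 0.068 and 0.074 m and contact force between small and the fingers below 0.2 N), for 0.2 s.
At the end, for the whole second after the job is handed in: Spacers at rest round the spindle, hub up (0.06 rad): widest on the base within 6 mm of the slot line and 29 mm of its middle, middle one on it, narrowest on top; each within 3 mm of its seated height, the upper two within 6 mm of the widest one's axis (height (world z) of large_mid between 0.024 and 0.03 m and angle between each of large_mid, medium_mid, small_mid's own z axis and vertical below 0.06 rad and x of large_mid in the frame of slot_mid between -0.029 and 0.029 m and y of large_mid in the frame of slot_mid between -0.006 and 0.006 m and height (world z) of medium_mid between 0.046 and 0.052 m and horizontal distance between each of medium_mid, small_mid and large_mid below 0.006 m and height (world z) of small_mid between 0.068 and 0.074 m and linear speed of each of large, medium, small below 0.01 m/s); the robot touches nothing.
It fails at once if a bystander is moved by more than 30 mm (distance of any of jar_mid, beaker_mid, stopper_mid, screwdriver_mid, wrench_mid, bosshead_mid from where it was at the start of the episode above 0.03 m).
It also fails if it takes over 72 s, if anything falls off the work surface, if the arm or the gripper's body presses on something with over 40 N, if the wrist force passes 120 N, or if a joint passes its speed limit or range.

## Robot

A 7-joint arm with a two-finger parallel gripper is mounted at the origin on the work surface. World frame = base frame: x ahead of the robot, y to its left, z up, the work surface at z = 0. Lengths are in m, angles in rad, forces in N, time in s.
With the tool pointing down it reaches from about 0.425 to 0.95 m from the base axis. Payload 16.7 kg.
Tool frame: the origin (TCP) lies between the finger pads; the fingertips stand 14 mm ahead of it and the grasp point (between the pads) lies 5 mm behind it; z points along the fingers, y is the line along which they close (so a half turn about z gives the same grasp; the last joint's range is limited). The gripper opens to 94 mm and grips with 3 to 60 N. Pads are 16 mm wide; open, the fingers measure 119 mm over their backs; the gripper's body (75 mm by 177 mm) begins 78 mm behind the grasp point.
Start: joints at [-1.333, 0.426, 0.074, 1.606, -0.034, 1.111, -0.067], TCP at [0.255, 0.625, 0.219] pointing down, gripper open.
Joint ranges: [-2.85, 2.85], [-0.5, 2.14], [-1.23, 1.37], [0.21, 2.46], [-1.02, 4.16], [0.16, 2.05], [-2.73, 2.73]. Speed limits (rad/s): [1.89, 1.89, 2.39, 2.39, 3.01, 3.01, 3.01].

## Interface

Orientations are given as a unit quaternion [x, y, z, w].
In Python, from bench import manip gives the robot as it stands. The module is installed in compiled form; this text tells all that it offers.
- The arm moves only by the tool apply_moves, never from a script. Its argument "commands" is a list of rows, each an object with "translation": the shift along the world's x, y, z in units of 100 mm (1.0 is 100 mm), a list of three; "yaw": the turn about the world's z in units of 180 degrees (1.0 is 180 degrees). In form: [{"translation": [dx, dy, dz], "yaw": yaw}, ...]. A call has 1 to 5 rows; each row shifts and turns the commanded pose from where the row before left it; what a row does not reach is not made up. A row lasts 1/8 s, in which the tool goes at most 62.5 mm and 10.7 degrees, less where a joint would pass 70% of its speed; a pose out of reach is approached as far as the arm can. A call with a number of a shift or a turn outside -1 to 1 is refused whole. A call with a gripper value outside its range is refused whole. "grip" is the opening, from -1 (shut) to 1 (fully open), set as the call begins (left out, the last holds). The fingers move at their own pace and stop on an object; "grip_force" is the grip in N (left out, the last holds). Time passes only in rows, so rows that do not move let the fingers close. It gives the time, the measured TCP pose, the force, the opening and the grip force at its end, in the units of the state.
- manip.sense(): the state, without advancing time (a new reading comes with each control period).
- manip.snapshot(name): name is "scene" or "top"; returns a dict with "image" (400x640x3 uint8, red, green, blue), "z_map" (400x640 float32, m along the optical axis (not along the pixel's ray), 0 where there is no reading), "vertical_fov" (degrees; the focal length in pixels is half the picture's height over the tangent of half this angle, whatever the lens; pixels are square), "cx", "cy" (the principal point, pixels), "k1" (the pictures are not rectified: a ray, as slopes to the right and down, at radius r is drawn at 1 + k1 r^2 times it, then the intrinsics apply), "T" (4x4, takes a point from camera to world coordinates). Camera axes: x right, y down, z forward; pixel columns grow to the right and rows downward; lengths in m; the calibration is good to about 2 mm. A picture is of the moment at which its call begins.
- manip.close_job(): hands the job in; it is judged then, once.
The state is a dict: "time": time; "joints": joint angles; "joint_vel": joint speeds; "joint_efforts": joint torques, N m; "position": TCP position; "orientation": TCP orientation; "wrist_force": force on the tool from outside, world axes, zero at the start; "ft_torque": the same for the moment, N m; "grip_width": opening from 0.0 (shut) to 1.0 (fully open); "gripper_force": force on a finger pad.
Only numpy, scipy, OpenCV 4.12 (cv2) and the standard library are available. Lean on these libraries where they do the work, as an engineer would, in place of code of your own. Each camera call takes 0.05 s, during which the arm holds its last target. There are 200 camera calls.

## Working session

There is one attempt and no reset: what is moved stays moved. The work goes in short steps, Python scripts to look and compute and a tool call to move; the robot and the scene stay as the last step left them, time stands still between calls to the robot, and variables do not carry over. Pictures are saved under pics/ and viewed, at most 10 in all, crops included, and the job is handed in when it is done.

Besides the shell and the picture viewer there is one more tool, called after "Request:" as name(argument=value, ...), one argument or row to a line, values as JSON. apply_moves: Moves the arm, as the interface text tells. Shifts and turns lie within -1 to 1; 1 stands for 100 mm of shift or 180 degrees of turn. Its arguments: {"type":"object","properties":{"commands":{"type":"array","items":{"type":"object","properties":{"translation":{"type":"array","items":{"type":"number","minimum":-1,"maximum":1}},"yaw":{"type":"number","minimum":-1,"maximum":1}}}},"grip":{"type":"number"},"grip_force":{"type":"number"}},"required":["commands"]}

```bash
mkdir -p pics
cat > h.py <<'E'
import numpy as np, cv2
from bench import manip
def K(s):
    f=200/np.tan(np.radians(s["vertical_fov"])/2)
    return f
def ray(s,u,v):
    f=K(s); d=np.array([(u-s["cx"])/f,(v-s["cy"])/f]); p=d.copy()
    for _ in range(20): p=d/(1+s["k1"]*(p@p))
    T=np.array(s["T"]); return T[:3,3],T[:3,:3]@np.array([p[0],p[1],1])
def onplane(s,u,v,z):
    o,d=ray(s,u,v); return o+d*(z-o[2])/d[2]
def bydepth(s,u,v):
    o,d=ray(s,u,v); return o+d*s["z_map"][int(round(v)),int(round(u))]
def world(s):
    v,u=np.mgrid[0:400,0:640]; f=K(s)
    dx,dy=(u-s["cx"])/f,(v-s["cy"])/f; x,y=dx,dy
    for _ in range(20):
        q=1+s["k1"]*(x*x+y*y); x,y=dx/q,dy/q
    z=s["z_map"]; P=np.stack([x*z,y*z,z],-1); T=np.array(s["T"])
    return P@T[:3,:3].T+T[:3,3]
E
python3 - <<'E'
from h import *
ims=[]
for n in("scene","top"):
    s=manip.snapshot(n); np.save(n+"0.npy",s,allow_pickle=True)
    cv2.imwrite(f"pics/{n}0.png",s["image"][...,::-1])
    print(n,s["vertical_fov"],s["cx"],s["cy"],s["k1"],np.round(s["T"],3).tolist())
    hsv=cv2.cvtColor(s["image"],cv2.COLOR_RGB2HSV)
    m=((hsv[...,1]<40)&(hsv[...,2]>190)).astype(np.uint8)
    W=world(s)
    k,l,st,c=cv2.connectedComponentsWithStats(m)
    for i in range(1,k):
        if st[i,4]>150:
            w=W[(l==i)&(s["z_map"]>0)]; print(st[i],c[i].round(0),np.median(w,0).round(3) if len(w) else None)
print({k:np.round(v,3) for k,v in manip.sense().items()})
E
```

```text
scene 52.37020763098158 316.07520123770826 202.80776946045913 0.025304758138023166 [[0.379, 0.598, -0.706, 1.305], [0.926, -0.247, 0.287, -0.307], [-0.003, -0.762, -0.647, 0.749], [0.0, 0.0, 0.0, 1.0]]
[561  48  52  15 327] [586.  57.] [0.308 1.147 0.185]
[ 77 197  29  56 768] [ 94. 221.] [ 0.624 -0.481  0.225]
[ 469  227   70   36 1072] [499. 248.] [0.89 0.29 0.1 ]
top 44.857883208235954 324.6293105152264 194.44573916614402 -0.10212628859073979 [[0.015, -0.996, 0.089, 0.429], [-1.0, -0.015, 0.005, 0.015], [-0.004, -0.089, -0.996, 1.505], [0.0, 0.0, 0.0, 1.0]]
[211  71  49  36 894] [237.  88.] [0.872 0.286 0.1  ]
[504 130  28  84 708] [513. 170.] [ 0.618 -0.487  0.225]
[535 160  66  60 606] [580. 198.] [ 0.533 -0.684  0.225]
{'time': np.float64(0.1), 'joints': array([-1.333,  0.427,  0.074,  1.607, -0.034,  1.111, -0.067]), 'joint_vel': array([ 0.   , -0.001, -0.002, -0.003, -0.   ,  0.   , -0.   ]), 'joint_efforts': array([ 7.0000e-03, -9.3746e+01,  3.6770e+00, -4.5504e+01, -4.9000e-02,
        1.7000e-02,  0.0000e+00]), 'position': array([0.255, 0.625, 0.219]), 'orientation': array([ 0.193,  0.981, -0.001, -0.   ]), 'wrist_force': array([-1.106,  0.1  , -0.501]), 'ft_torque': array([-0.007,  0.023,  0.003]), 'gripper_force': np.float64(0.0), 'grip_width': np.float64(1.005)}
```

View pics/scene0.png

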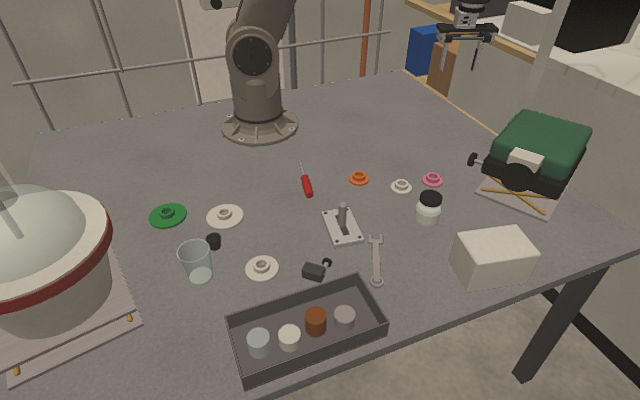

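View pics/top0.png

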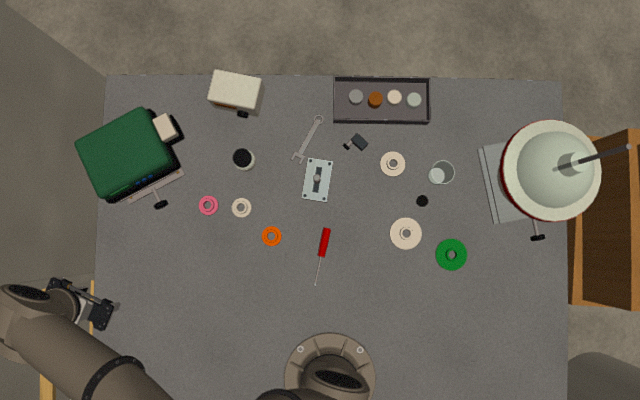

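Top view: the large white spacer is at (406,233), the medium at (393,163) and the small at (241,207). The base is at (317,180) with its spindle near (317,178).
In the scene view they are at (225,215), (262,267) and (401,185), with the spindle top at (343,207).
Look-alikes to leave: green (451,254), orange (271,236) and pink (208,205). Other white things are the jar (243,159), the box (235,90) and the tray cap (394,97).

```bash
cat > m.py <<'E'
from h import *
S={n:np.load(n+"0.npy",allow_pickle=True).item() for n in("scene","top")}
C={"large":((225,215),(406,233)),"medium":((262,267),(393,163)),"small":((401,185),(241,207))}
def tri(a,b):
    A=[];r=[ray(S["scene"],*a),ray(S["top"],*b)]
    (o1,d1),(o2,d2)=r; M=np.c_[d1,-d2]; t=np.linalg.lstsq(M,o2-o1,rcond=None)[0]
    p,q=o1+t[0]*d1,o2+t[1]*d2; return (p+q)/2,np.linalg.norm(p-q)
for k,cc in C.items():
    e=[]
    for n,c in zip(("scene","top"),cc):
        s=S[n]; h=cv2.cvtColor(s["image"],cv2.COLOR_RGB2HSV).astype(int)
        g=((h[...,2]>135)&(h[...,1]<70)).astype(np.uint8)
        nn,l,st,ce=cv2.connectedComponentsWithStats(g)
        w=l[c[1]-7:c[1]+8,c[0]-10:c[0]+11]; i=np.bincount(w[w>0]).argmax()
        cs,hi=cv2.findContours((l==i).astype(np.uint8),cv2.RETR_CCOMP,cv2.CHAIN_APPROX_NONE)
        o=max(cs,key=len); E=cv2.fitEllipse(o)
        hole=[cv2.minEnclosingCircle(x)[0] for x,y in zip(cs,hi[0]) if y[3]>=0 and len(x)>6]
        e.append(hole[0] if hole else None)
        W=np.array([onplane(s,*p[0],.008) for p in o]); 
        c3,r3=cv2.minEnclosingCircle((W[:,:2]*1000).astype(np.float32))
        print(k,n,"ell",np.round(E[0],1),"plane8",onplane(s,*E[0],.008).round(4),"diam",round(2*r3,1),"holes",np.round(hole,1).tolist())
        Wd=world(s)[l==i]; z=Wd[:,2]; t=Wd[z>np.percentile(z,90)-.004]
        print("   depth z pct",np.percentile(z,[10,50,90]).round(4))
    if all(e): print("   tri bore",*tri(*e))
s=S["top"];
for n in S:
    W=world(S[n]); q=W.reshape(-1,3); b=(abs(q[:,0]-.6)<.13)&(abs(q[:,1]-.02)<.1)
    p=q[b&(q[:,2]>.075)&(q[:,2]<.1)]; print(n,"spindle",len(p),p.mean(0).round(4),p.min(0).round(3),p.max(0).round(3))
    p=q[b&(q[:,2]>.011)&(q[:,2]<.022)]; r=cv2.minAreaRect((p[:,:2]*1000).astype(np.float32)); print("base",r,np.median(p[:,2]).round(4))
big=[]
for n,(u,v) in(("top",(317,180)),("scene",(343,220)),("top",(406,233)),("top",(241,207)),("top",(393,163)),):
    big.append(cv2.resize(S[n]["image"][v-33:v+33,u-33:u+33,::-1],None,fx=4,fy=4,interpolation=2))
cv2.imwrite("pics/c1.png",np.hstack(big[:3])); cv2.imwrite("pics/c2.png",np.vstack([np.hstack(big[:3]),np.hstack(big[3:]+[big[0]*0])]))
E
python3 m.py
```

```text
large scene ell [224.1 215.8] plane8 [ 0.4512 -0.2294  0.008 ] diam 103.8 holes [[225.5, 215.5], [223.0, 214.0], [223.5, 211.5]]
   depth z pct [0.0061 0.0083 0.0201]
large top ell [405.5 233. ] plane8 [ 0.4473 -0.2288  0.008 ] diam 100.3 holes [[406.2, 232.8]]
   depth z pct [0.0033 0.0084 0.0177]
   tri bore [ 0.44872008 -0.22839533  0.00685818] 0.005966697024230471
medium scene ell [261.2 267.8] plane8 [ 0.6664 -0.1884  0.008 ] diam 82.8 holes [[262.0, 267.5], [260.5, 263.0]]
   depth z pct [0.0064 0.0087 0.0218]
medium top ell [392.3 163.3] plane8 [ 0.6641 -0.1873  0.008 ] diam 79.9 holes [[392.0, 169.0], [392.8, 162.7]]
   depth z pct [0.0039 0.0084 0.0204]
   tri bore [ 0.64941015 -0.18614493 -0.01032059] 0.005761481287168243
small scene ell [400.8 186.1] plane8 [0.5209 0.2819 0.008 ] diam 72.8 holes [[401.0, 185.5], [401.5, 182.5]]
   depth z pct [0.0052 0.0095 0.0223]
small top ell [241.  207.1] plane8 [0.5198 0.2816 0.008 ] diam 62.9 holes [[240.2, 206.7]]
   depth z pct [0.0038 0.0102 0.0232]
   tri bore [0.52056048 0.28327944 0.00976268] 0.001389979264375711
scene spindle 55 [0.6118 0.0464 0.0832] [0.599 0.037 0.075] [0.62  0.057 0.088]
base ((649.1325073242188, 42.08368682861328), (123.33634948730469, 219.93736267089844), 67.10993194580078) 0.0163
top spindle 45 [0.6059 0.0482 0.0851] [0.596 0.039 0.076] [0.617 0.057 0.092]
base ((633.96337890625, 19.567222595214844), (183.342529296875, 196.99957275390625), 2.058570384979248) 0.0159
```

View pics/c2.png

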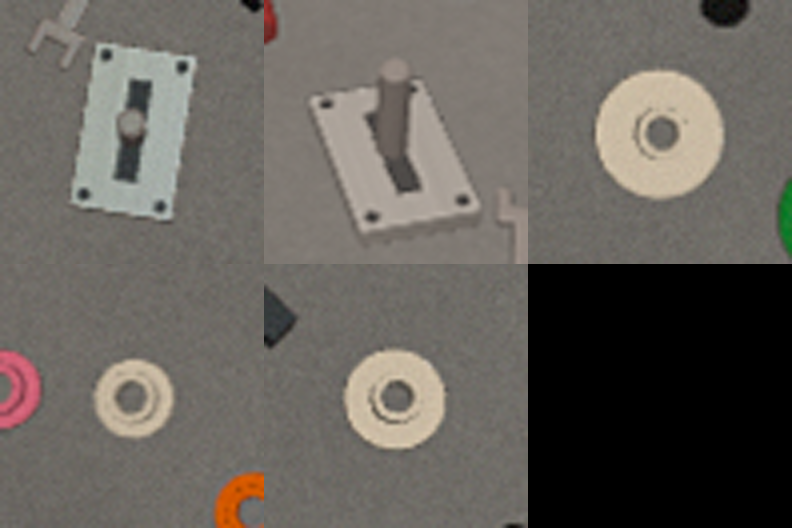

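The crops confirm the choice: three white flanged spacers measuring about 100, 80 and 63 mm. Pink and orange are separate. The spindle stands near the slot's middle at (317,178). I'll start moving towards the large one.

Request:
apply_moves(
  commands=[
    {"translation": [0.3,-0.4,0],"yaw": 0},
    {"translation": [0.3,-0.4,0],"yaw": 0},
    {"translation": [0.3,-0.4,0],"yaw": 0},
    {"translation": [0.3,-0.4,0],"yaw": 0},
    {"translation": [0.3,-0.4,0],"yaw": 0},
  ],
  grip=1,
)

```text
time: 0.72
position: [0.406, 0.4233, 0.2193]
orientation: [0.193, 0.981, -0.0, -0.0]
wrist_force: [0.1, -0.5, -0.0]
grip_width: 0.996
gripper_force: 0.0
```

```bash
cat > sp.py <<'E'
exec(open("m.py").read().split("for k,cc")[0])
T,Sc=S["top"],S["scene"]
# spindle top face centres, by depth mask near the tip
for n in S:
    W=world(S[n]); m=((abs(W[...,0]-.607)<.03)&(abs(W[...,1]-.047)<.03)&(W[...,2]>.08)&(W[...,2]<.1))
    v,u=np.nonzero(m); print(n,u.mean(),v.mean(),u.min(),u.max(),v.min(),v.max())
for a,b in(((343,204.5),(316.75,177.5)),):
    print("tri tip",tri(a,b),onplane(Sc,*a,.086),onplane(T,*b,.086))
# base face
for n,(u,v) in(("top",(317,180)),("scene",(343,226))):
    s=S[n];h=cv2.cvtColor(s["image"],cv2.COLOR_RGB2HSV).astype(int); W=world(s)
    g=(W[...,2]>.0115)&(W[...,2]<.03)&(abs(W[...,0]-.61)<.085)&(abs(W[...,1]-.047)<.07)&(h[...,2]>125)
    nn,l,st,ce=cv2.connectedComponentsWithStats(g.astype(np.uint8)); i=st[1:,4].argmax()+1
    vv,uu=np.nonzero(l==i); P=np.array([onplane(s,x,y,.016)[:2] for x,y in zip(uu,vv)])
    print(n,"base",cv2.minAreaRect((P*1000).astype(np.float32)),st[i])
# hub triangulation via bore-top centre
for k,a,b in(("large",(225.5,213),(406.2,232.8)),("medium",(262,265.5),(392.8,162.7)),("small",(401.3,184.3),(240.2,206.7))): print(k,tri(a,b))
E
python3 sp.py
```

```text
scene 342.59090909090907 204.54545454545453 339 346 202 208
top 316.1190476190476 177.61904761904762 313 319 174 181
tri tip (array([0.60731959, 0.04790704, 0.08135803]), np.float64(0.00358983468088517)) [0.61274767 0.04713794 0.086     ] [0.60600634 0.04616068 0.086     ]
top base ((609.5231323242188, 47.1052360534668), (79.17144775390625, 128.66030883789062), 81.68463134765625) [301 157  32  45 775]
scene base ((612.1113891601562, 47.13856506347656), (80.26832580566406, 132.4869384765625), 81.75015258789062) [322 207  43  39 812]
large (array([ 0.44850764, -0.22700518,  0.01532682]), np.float64(0.005795748246517249))
medium (array([ 0.66524177, -0.18687882,  0.01426964]), np.float64(0.002542069680214448))
small (array([0.52063867, 0.28293947, 0.01434053]), np.float64(0.0003544621648613001))
```

Request:
apply_moves(
  commands=[
    {"translation": [0.1,-0.5,0],"yaw": 0},
    {"translation": [0.1,-0.5,0],"yaw": 0},
    {"translation": [0.1,-0.5,0],"yaw": 0},
    {"translation": [0.1,-0.5,0],"yaw": 0},
    {"translation": [0.1,-0.5,0],"yaw": 0},
  ],
)

```text
time: 1.35
position: [0.4552, 0.1731, 0.2194]
orientation: [0.193, 0.981, -0.0, -0.0]
wrist_force: [0.1, 0.4, 0.2]
grip_width: 1.001
gripper_force: 0.0
```

Request:
apply_moves(
  commands=[
    {"translation": [0,-0.5,0],"yaw": 0},
    {"translation": [0,-0.5,0],"yaw": 0},
    {"translation": [0,-0.5,0],"yaw": 0},
    {"translation": [0,-0.5,0],"yaw": 0},
    {"translation": [0,-0.5,0],"yaw": 0},
  ],
)

```text
time: 1.98
position: [0.4549, -0.0767, 0.2195]
orientation: [0.193, 0.981, 0.0, 0.0]
wrist_force: [1.4, 0.3, 0.3]
grip_width: 0.999
gripper_force: 0.0
```

Request:
apply_moves(
  commands=[
    {"translation": [0,-0.5,0],"yaw": 0},
    {"translation": [0,-0.5,-0.3],"yaw": 0},
    {"translation": [-0.07,-0.52,-0.3],"yaw": 0},
    {"translation": [0,0,-0.4],"yaw": 0},
    {"translation": [0,0,0],"yaw": 0},
  ],
)

```text
time: 2.6
position: [0.4464, -0.227, 0.1175]
orientation: [0.193, 0.981, -0.0, -0.003]
wrist_force: [0.4, -0.2, 0.6]
grip_width: 1.001
gripper_force: 0.0
```

Request:
apply_moves(
  commands=[
    {"translation": [0.02,-0.02,-0.3],"yaw": 0},
    {"translation": [0,0,-0.3],"yaw": 0},
    {"translation": [0,0,-0.25],"yaw": 0},
    {"translation": [0,0,0],"yaw": 0},
    {"translation": [0,0,0],"yaw": 0},
  ],
)

```text
time: 3.22
position: [0.4512, -0.2291, 0.0361]
orientation: [0.192, 0.981, 0.0, 0.001]
wrist_force: [0.2, -0.4, 0.9]
grip_width: 1.002
gripper_force: 0.0
```

Request:
apply_moves(
  commands=[
    {"translation": [-0.02,0,-0.11],"yaw": 0},
    {"translation": [0,0,0],"yaw": 0},
    {"translation": [0,0,0],"yaw": 0},
  ],
)

```text
time: 3.6
position: [0.4483, -0.2292, 0.0236]
orientation: [0.193, 0.981, 0.0, -0.0]
wrist_force: [0.6, 0.8, 0.2]
grip_width: 0.996
gripper_force: 0.0
```

Request:
apply_moves(
  commands=[
    {"translation": [0,0,0],"yaw": 0},
    {"translation": [0,0,0],"yaw": 0},
    {"translation": [0,0,0],"yaw": 0},
    {"translation": [0,0,0],"yaw": 0},
    {"translation": [0,0,0],"yaw": 0},
  ],
  grip=-1,
  grip_force=25,
)

```text
time: 4.22
position: [0.4483, -0.2292, 0.0235]
orientation: [0.193, 0.981, -0.0, -0.0]
wrist_force: [-0.2, -1.6, 1.3]
grip_width: 0.507
gripper_force: 0.0
```

Request:
apply_moves(
  commands=[
    {"translation": [0,0,0],"yaw": 0},
    {"translation": [0,0,0],"yaw": 0},
    {"translation": [0,0,0],"yaw": 0},
    {"translation": [0,0,0],"yaw": 0},
  ],
)

```text
time: 4.72
position: [0.4483, -0.2292, 0.0235]
orientation: [0.193, 0.981, -0.0, -0.0]
wrist_force: [-0.0, 0.5, 0.4]
grip_width: 0.419
gripper_force: 25.0
```

Request:
apply_moves(
  commands=[
    {"translation": [0,0,0.3],"yaw": 0},
    {"translation": [0,0,0.4],"yaw": 0},
    {"translation": [0,0,0.4],"yaw": 0},
    {"translation": [0,0,0.3],"yaw": 0},
    {"translation": [0,0,0],"yaw": 0},
  ],
)

```text
time: 5.35
position: [0.4492, -0.2293, 0.165]
orientation: [0.193, 0.981, 0.0, 0.002]
wrist_force: [0.1, -0.3, -1.5]
grip_width: 0.416
gripper_force: 25.0
```

Request:
apply_moves(
  commands=[
    {"translation": [0.27,0.46,0],"yaw": 0},
    {"translation": [0.27,0.46,0],"yaw": 0},
    {"translation": [0.27,0.46,0],"yaw": 0},
    {"translation": [0.27,0.46,0],"yaw": 0},
    {"translation": [0.27,0.46,0],"yaw": 0},
  ],
)

```text
time: 5.98
position: [0.5833, 0.0025, 0.1619]
orientation: [0.193, 0.981, -0.0, -0.001]
wrist_force: [0.4, -0.3, -1.9]
grip_width: 0.418
gripper_force: 25.0
```

Request:
apply_moves(
  commands=[
    {"translation": [0.24,0.46,0],"yaw": 0},
    {"translation": [0,0.01,-0.3],"yaw": 0},
    {"translation": [0,0,0],"yaw": 0},
    {"translation": [0,0,0],"yaw": 0},
  ],
)

```text
time: 6.48
position: [0.607, 0.0468, 0.1334]
orientation: [0.193, 0.981, -0.0, -0.0]
wrist_force: [-0.2, -0.5, -2.2]
grip_width: 0.42
gripper_force: 25.0
```

Run:
```python
from h import *
im=[]
for n,(u,v) in(("scene",(343,195)),("top",(317,178))):
    s=manip.snapshot(n); np.save(n+"1.npy",s,allow_pickle=True)
    im.append(cv2.resize(s["image"][v-40:v+40,u-40:u+40,::-1],None,fx=5,fy=5,interpolation=2))
cv2.imwrite("pics/p1.png",np.hstack(im)); print(manip.sense()["position"])
```

```text
[0.6074795  0.04701386 0.13423123]
```

View pics/p1.png

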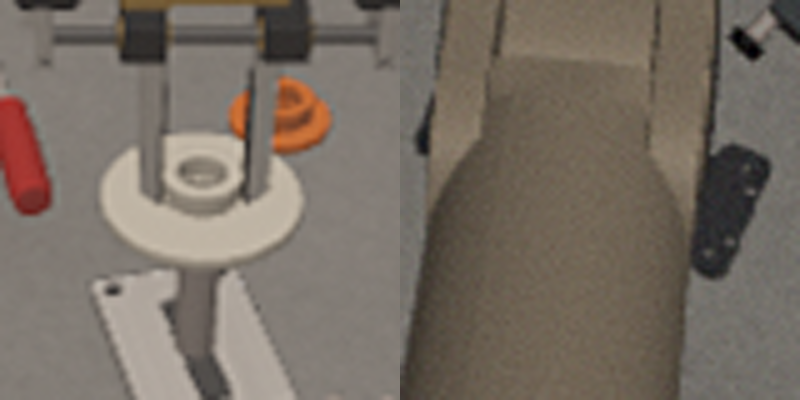

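The spacer is held level just above the spindle, with its bore at about scene pixel (344,189). I'll compare it with the spindle tip in the same camera so the bias cancels.

```bash
cat > cmp.py <<'E'
from h import *
import sys
s=np.load(sys.argv[1],allow_pickle=True).item(); zb=float(sys.argv[2]); u0,v0=int(sys.argv[3]),int(sys.argv[4]); R=float(sys.argv[5])
h=cv2.cvtColor(s["image"],cv2.COLOR_RGB2HSV).astype(int); W=world(s)
# flange top edge: white points at flange-top height; hub bore by ellipse of dark hole
g=((abs(W[...,2]-zb-.008)<.006)&(h[...,2]>125)&(h[...,1]<70)); d=np.zeros_like(g); r=45; d[v0-r:v0+r,u0-r:u0+r]=1; g&=d
P=[onplane(s,x,y,zb+.008)[:2]*1000 for y,x in zip(*np.nonzero(g))]; c,r=cv2.minEnclosingCircle(np.array(P,np.float32)); print("flange circle",c,2*r,len(P))
E=cv2.fitEllipse(cv2.convexHull(np.argwhere(g)[:,::-1].astype(np.int32))); print(E, "ell->",onplane(s,*E[0],zb+.008))
G=(W[...,2]>zb+.018)&(W[...,2]<zb+.03)&d&(h[...,2]>125)&(h[...,1]<70); print("hub mean px",np.argwhere(G)[:,::-1].mean(0))
print("bore eye",onplane(s,343.8,189.2,zb+.022))
E
python3 cmp.py scene1.npy 0.1107 344 190 .05
python3 - <<'E'
import sys; sys.path.insert(0,'.')
from h import *
s=np.load('scene1.npy',allow_pickle=True).item()
h=s["image"].astype(int).sum(2)//3
# spindle shaft edges: gradient along rows under the flange
for v in range(210,226,3): print(v,h[v,330:356].tolist())
for z in(.02,.05,.086):
    o=s["T"]; Ti=np.linalg.inv(o)
    for x in(.604,.607,.610):
        p=(Ti@np.array([x,.0475,z,1]))[:3]; q=p[:2]/p[2]; q=q*(1+s["k1"]*(q@q)); print(z,x,(q*K(s)+[s["cx"],s["cy"]]).round(1))
E
```

```text
flange circle (610.6994018554688, 46.522396087646484) 105.49576568603516 584
((343.0631103515625, 194.361328125), (26.565719604492188, 40.24665451049805), 92.15581512451172) ell-> [0.61223563 0.04610373 0.1187    ]
hub mean px [343.74757282 189.11650485]
bore eye [0.61023625 0.04840173 0.1327    ]
210 [155, 159, 161, 168, 174, 170, 167, 164, 132, 90, 101, 101, 99, 98, 94, 84, 91, 132, 161, 171, 150, 116, 123, 124, 124, 124]
213 [165, 165, 165, 164, 167, 170, 172, 161, 119, 93, 101, 102, 100, 98, 93, 76, 131, 173, 167, 164, 165, 156, 130, 121, 124, 124]
216 [166, 166, 165, 167, 153, 101, 65, 73, 88, 98, 102, 100, 102, 98, 91, 83, 135, 169, 165, 165, 164, 164, 169, 145, 97, 125]
219 [166, 166, 166, 166, 168, 169, 137, 71, 91, 100, 102, 103, 99, 96, 89, 86, 136, 170, 164, 162, 165, 165, 164, 168, 155, 120]
222 [167, 167, 166, 167, 167, 168, 167, 140, 99, 99, 101, 101, 100, 95, 83, 99, 148, 169, 163, 163, 162, 164, 166, 164, 165, 165]
225 [166, 168, 167, 166, 167, 167, 168, 167, 144, 102, 100, 102, 98, 95, 81, 107, 157, 174, 166, 162, 163, 163, 164, 165, 164, 165]
0.02 0.604 [340.7 221.5]
0.02 0.607 [341.2 222.3]
0.02 0.61 [341.7 223. ]
0.05 0.604 [341.1 213. ]
0.05 0.607 [341.6 213.7]
0.05 0.61 [342.1 214.5]
0.086 0.604 [341.7 202.4]
0.086 0.607 [342.2 203.1]
0.086 0.61 [342.7 203.8]
```

Request:
apply_moves(
  commands=[
    {"translation": [0.01,0,-0.1],"yaw": 0},
    {"translation": [0,0,-0.1],"yaw": 0},
    {"translation": [0,0,-0.03],"yaw": 0},
    {"translation": [0,0,-0.03],"yaw": 0},
    {"translation": [0,0,-0.02],"yaw": 0},
  ],
)

```text
time: 7.2
position: [0.6083, 0.0478, 0.1054]
orientation: [0.193, 0.981, -0.0, 0.0]
wrist_force: [0.0, 0.6, -0.4]
grip_width: 0.417
gripper_force: 25.0
```

Request:
apply_moves(
  commands=[
    {"translation": [0,0,-0.04],"yaw": 0},
    {"translation": [0,0,-0.04],"yaw": 0},
    {"translation": [0,0,-0.04],"yaw": 0},
    {"translation": [0,0,0],"yaw": 0},
  ],
)

```text
time: 7.7
position: [0.608, 0.0478, 0.0931]
orientation: [0.193, 0.981, -0.0, -0.0]
wrist_force: [0.1, 0.2, -1.6]
grip_width: 0.418
gripper_force: 25.0
```

It's threaded with no contact force. I'll continue down.

Request:
apply_moves(
  commands=[
    {"translation": [0,0,-0.12],"yaw": 0},
    {"translation": [0,0,-0.12],"yaw": 0},
    {"translation": [0,0,-0.12],"yaw": 0},
    {"translation": [0,0,-0.12],"yaw": 0},
    {"translation": [0,0,0],"yaw": 0},
  ],
)

```text
time: 8.32
position: [0.6076, 0.0477, 0.0443]
orientation: [0.193, 0.981, -0.0, -0.001]
wrist_force: [-1.1, -0.3, -2.3]
grip_width: 0.418
gripper_force: 25.0
```

Request:
apply_moves(
  commands=[
    {"translation": [0,0,-0.03],"yaw": 0},
    {"translation": [0,0,-0.02],"yaw": 0},
    {"translation": [0,0,0],"yaw": 0},
  ],
)

```text
time: 8.7
position: [0.6083, 0.0479, 0.0406]
orientation: [0.193, 0.981, 0.0, 0.0]
wrist_force: [-0.0, -0.2, -1.5]
grip_width: 0.422
gripper_force: 25.0
```

Request:
apply_moves(
  commands=[
    {"translation": [0,0,0],"yaw": 0},
    {"translation": [0,0,0],"yaw": 0},
    {"translation": [0,0,0],"yaw": 0},
    {"translation": [0,0,0],"yaw": 0},
    {"translation": [0,0,0],"yaw": 0},
  ],
  grip=0.6,
)

```text
time: 9.32
position: [0.6082, 0.0479, 0.0405]
orientation: [0.193, 0.981, -0.0, -0.0]
wrist_force: [-0.7, 0.3, 0.1]
grip_width: 0.796
gripper_force: 0.0
```

Request:
apply_moves(
  commands=[
    {"translation": [0,0,0.3],"yaw": 0},
    {"translation": [0,0,0.4],"yaw": 0},
    {"translation": [0,0,0.4],"yaw": 0},
    {"translation": [0,0,0.2],"yaw": 0},
    {"translation": [0,0,0],"yaw": 0},
  ],
)

```text
time: 9.95
position: [0.6088, 0.0481, 0.1714]
orientation: [0.193, 0.981, 0.001, 0.001]
wrist_force: [-0.0, -0.3, -0.2]
grip_width: 0.799
gripper_force: 0.0
```

Request:
apply_moves(
  commands=[
    {"translation": [0.12,-0.48,0],"yaw": 0},
    {"translation": [0.12,-0.48,0],"yaw": 0},
    {"translation": [0.12,-0.48,0],"yaw": 0},
    {"translation": [0.12,-0.48,0],"yaw": 0},
    {"translation": [0.1,-0.44,0],"yaw": 0},
  ],
)

```text
time: 10.58
position: [0.6658, -0.1897, 0.1684]
orientation: [0.193, 0.981, -0.0, -0.001]
wrist_force: [-0.5, -0.2, 0.2]
grip_width: 0.801
gripper_force: 0.0
```

```bash
python3 - <<'E'
from h import *
s=manip.snapshot("scene"); np.save("scene2.npy",s,allow_pickle=True)
u,v=330,220; a=cv2.resize(s["image"][v-60:v+60,u-100:u+100,::-1],None,fx=4,fy=4,interpolation=2)
cv2.imwrite("pics/p2.png",a); print(manip.sense()["position"])
W=world(s)
E
python3 cmp.py scene2.npy 0.016 343 222 .05
```

```text
[ 0.6654263  -0.19649934  0.1686946 ]
flange circle (648.5778198242188, 16.13494110107422) 216.29638671875 671
((331.36700439453125, 236.70901489257812), (52.38854217529297, 68.84664154052734), 56.054161071777344) ell-> [6.49512929e-01 4.33791372e-04 2.40000000e-02]
hub mean px [342.93333333 219.49333333]
bore eye [0.50359829 0.10294633 0.038     ]
```

View pics/p2.png

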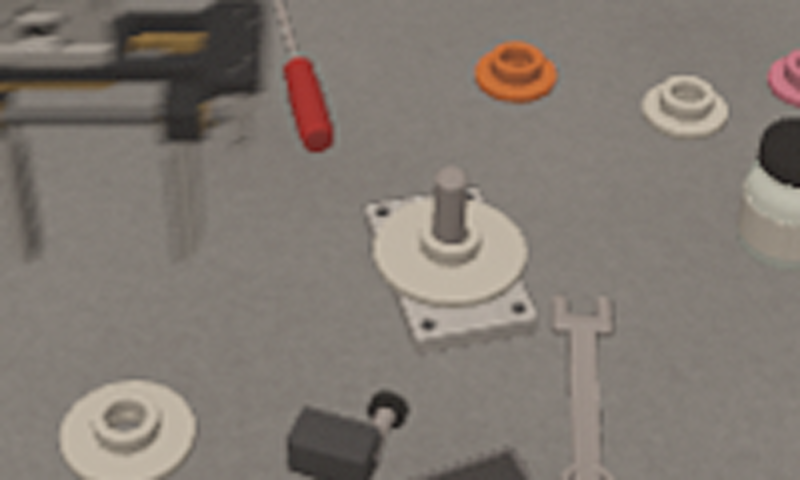

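The large spacer is seated flat around the spindle at crop (450,250). Next I'll descend on the medium one.

Request:
apply_moves(
  commands=[
    {"translation": [0,0,-0.4],"yaw": 0},
    {"translation": [0,0,-0.4],"yaw": 0},
    {"translation": [0,0,-0.4],"yaw": 0},
    {"translation": [0,0,0],"yaw": 0},
    {"translation": [0,0,0],"yaw": 0},
  ],
)

```text
time: 11.25
position: [0.6665, -0.1885, 0.0511]
orientation: [0.193, 0.981, -0.0, 0.0]
wrist_force: [-0.1, -0.0, 0.7]
grip_width: 0.798
gripper_force: 0.0
```

Request:
apply_moves(
  commands=[
    {"translation": [-0.01,0.01,-0.14],"yaw": 0},
    {"translation": [0,0,-0.13],"yaw": 0},
    {"translation": [0,0,0],"yaw": 0},
    {"translation": [0,0,0],"yaw": 0},
  ],
)

```text
time: 11.75
position: [0.6651, -0.1871, 0.0232]
orientation: [0.193, 0.981, 0.0, -0.0]
wrist_force: [0.5, 0.3, -0.2]
grip_width: 0.798
gripper_force: 0.0
```

Request:
apply_moves(
  commands=[
    {"translation": [0,0,0],"yaw": 0},
    {"translation": [0,0,0],"yaw": 0},
    {"translation": [0,0,0],"yaw": 0},
    {"translation": [0,0,0],"yaw": 0},
    {"translation": [0,0,0],"yaw": 0},
  ],
  grip=-1,
  grip_force=25,
)

```text
time: 12.38
position: [0.6652, -0.1872, 0.0235]
orientation: [0.193, 0.981, -0.0, -0.0]
wrist_force: [-0.4, -0.2, -0.0]
grip_width: 0.412
gripper_force: 25.0
```

Request:
apply_moves(
  commands=[
    {"translation": [0,0,0],"yaw": 0},
    {"translation": [0,0,0],"yaw": 0},
  ],
)

```text
time: 12.62
position: [0.6652, -0.1872, 0.0235]
orientation: [0.193, 0.981, -0.0, -0.0]
wrist_force: [-0.1, -0.0, -0.0]
grip_width: 0.411
gripper_force: 25.0
```

Request:
apply_moves(
  commands=[
    {"translation": [0,0,0.3],"yaw": 0},
    {"translation": [0,0,0.4],"yaw": 0},
    {"translation": [0,0,0.4],"yaw": 0},
    {"translation": [0,0,0.1],"yaw": 0},
    {"translation": [0,0,0],"yaw": 0},
  ],
)

```text
time: 13.25
position: [0.6653, -0.187, 0.1435]
orientation: [0.193, 0.981, 0.0, 0.0]
wrist_force: [-0.4, -0.0, -0.7]
grip_width: 0.412
gripper_force: 25.0
```

Request:
apply_moves(
  commands=[
    {"translation": [-0.12,0.47,0],"yaw": 0},
    {"translation": [-0.11,0.47,0],"yaw": 0},
    {"translation": [-0.12,0.47,0],"yaw": 0},
    {"translation": [-0.11,0.47,0],"yaw": 0},
    {"translation": [-0.11,0.47,0],"yaw": 0},
  ],
)

```text
time: 13.88
position: [0.6069, 0.0494, 0.1418]
orientation: [0.193, 0.981, -0.001, -0.001]
wrist_force: [0.7, 0.3, -1.4]
grip_width: 0.412
gripper_force: 25.0
```

Request:
apply_moves(
  commands=[
    {"translation": [0,0,-0.15],"yaw": 0},
    {"translation": [0,0,-0.1],"yaw": 0},
    {"translation": [0,0,0],"yaw": 0},
    {"translation": [0,0,0],"yaw": 0},
  ],
)

```text
time: 14.38
position: [0.6084, 0.0466, 0.1184]
orientation: [0.194, 0.981, -0.0, -0.0]
wrist_force: [0.7, -0.1, -0.7]
grip_width: 0.411
gripper_force: 25.0
```

```bash
python3 - <<'E'
from h import *
s=manip.snapshot("scene"); np.save("scene3.npy",s,allow_pickle=True)
u,v=343,195; cv2.imwrite("pics/p3.png",cv2.resize(s["image"][v-40:v+40,u-40:u+40,::-1],None,fx=5,fy=5,interpolation=2)); p=manip.sense()["position"];print(p)
open("zb","w").write(str(p[2]-.0235))
E
python3 cmp.py scene3.npy $(cat zb) 344 193 .04
```

```text
[0.60855483 0.04682428 0.11865807]
flange circle (610.0669555664062, 45.028900146484375) 85.42185974121094 319
((342.93621826171875, 199.32199096679688), (21.72757911682129, 31.723201751708984), 91.68718719482422) ell-> [0.61269962 0.04622806 0.10315807]
hub mean px [343.14814815 194.55555556]
bore eye [0.59273509 0.05735345 0.11715807]
```

View pics/p3.png

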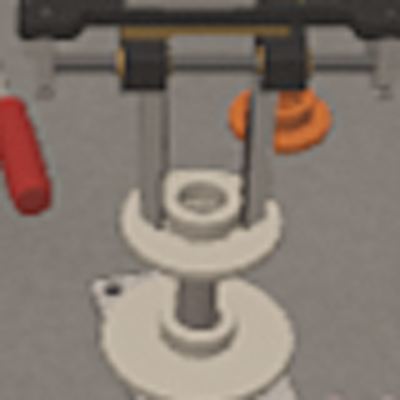

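The medium spacer is held level right above the spindle. Lowering with force checks.

Request:
apply_moves(
  commands=[
    {"translation": [0,0.01,-0.08],"yaw": 0},
    {"translation": [0,0,-0.04],"yaw": 0},
    {"translation": [0,0,-0.03],"yaw": 0},
    {"translation": [0,0,-0.03],"yaw": 0},
    {"translation": [0,0,-0.02],"yaw": 0},
  ],
)

```text
time: 15.05
position: [0.6082, 0.0483, 0.0984]
orientation: [0.193, 0.981, -0.0, 0.0]
wrist_force: [-1.3, -5.1, 2.8]
grip_width: 0.41
gripper_force: 25.0
```

Request:
apply_moves(
  commands=[
    {"translation": [0,0,-0.02],"yaw": 0},
    {"translation": [0,0,-0.02],"yaw": 0},
    {"translation": [0,0,0],"yaw": 0},
  ],
)

```text
time: 15.42
position: [0.6082, 0.0482, 0.0943]
orientation: [0.193, 0.981, -0.0, 0.0]
wrist_force: [0.4, -4.7, -1.0]
grip_width: 0.412
gripper_force: 25.0
```

Threaded, with a light side load in y. I'll ease y by 1 mm while going down.

Request:
apply_moves(
  commands=[
    {"translation": [0,-0.01,-0.05],"yaw": 0},
    {"translation": [0,0,-0.1],"yaw": 0},
    {"translation": [0,0,-0.1],"yaw": 0},
    {"translation": [0,0,-0.05],"yaw": 0},
    {"translation": [0,0,0],"yaw": 0},
  ],
)

```text
time: 16.05
position: [0.608, 0.048, 0.0639]
orientation: [0.193, 0.981, -0.0, -0.0]
wrist_force: [0.5, 0.5, -0.6]
grip_width: 0.41
gripper_force: 25.0
```

Request:
apply_moves(
  commands=[
    {"translation": [0,0,-0.02],"yaw": 0},
    {"translation": [0,0,0],"yaw": 0},
    {"translation": [0,0,0],"yaw": 0},
  ],
)

```text
time: 16.42
position: [0.6083, 0.0479, 0.0626]
orientation: [0.193, 0.981, 0.0, 0.0]
wrist_force: [0.3, -0.4, -0.8]
grip_width: 0.413
gripper_force: 25.0
```

Request:
apply_moves(
  commands=[
    {"translation": [0,0,0],"yaw": 0},
    {"translation": [0,0,0],"yaw": 0},
    {"translation": [0,0,0],"yaw": 0},
    {"translation": [0,0,0],"yaw": 0},
    {"translation": [0,0,0],"yaw": 0},
  ],
  grip=0.6,
)

```text
time: 17.05
position: [0.6082, 0.0478, 0.0625]
orientation: [0.193, 0.981, -0.0, -0.0]
wrist_force: [0.2, -0.3, -0.2]
grip_width: 0.798
gripper_force: 0.0
```

Request:
apply_moves(
  commands=[
    {"translation": [0,0,0.3],"yaw": 0},
    {"translation": [0,0,0.4],"yaw": 0},
    {"translation": [0,0,0.3],"yaw": 0},
    {"translation": [0,0,0],"yaw": 0},
    {"translation": [0,0,0],"yaw": 0},
  ],
)

```text
time: 17.68
position: [0.6079, 0.048, 0.162]
orientation: [0.193, 0.981, -0.0, -0.0]
wrist_force: [0.6, 1.1, 0.1]
grip_width: 0.799
gripper_force: 0.0
```

Request:
apply_moves(
  commands=[
    {"translation": [-0.18,0.47,0],"yaw": 0},
    {"translation": [-0.18,0.47,0],"yaw": 0},
    {"translation": [-0.18,0.47,0],"yaw": 0},
    {"translation": [-0.18,0.47,0],"yaw": 0},
    {"translation": [-0.16,0.46,0],"yaw": 0},
  ],
)

```text
time: 18.3
position: [0.5189, 0.2831, 0.1614]
orientation: [0.193, 0.981, -0.001, -0.001]
wrist_force: [0.8, 0.0, 0.4]
grip_width: 0.801
gripper_force: 0.0
```

Run:
```python
from h import *
s=manip.snapshot("scene"); np.save("scene4.npy",s,allow_pickle=True)
u,v=380,200; cv2.imwrite("pics/p4.png",cv2.resize(s["image"][v-50:v+60,u-80:u+80,::-1],None,fx=5,fy=5,interpolation=2)); print(manip.sense()["position"])
```

```text
[0.51623996 0.29002893 0.16093844]
```

View pics/p4.png

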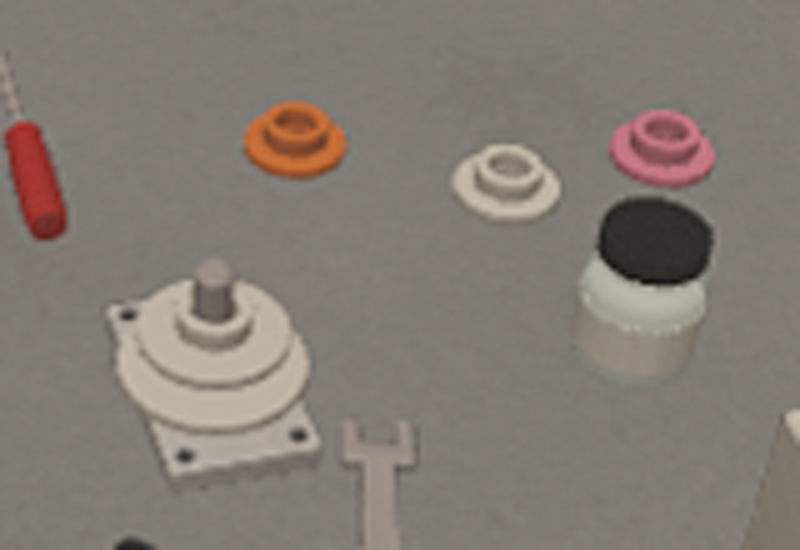

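The medium spacer is seated on the large at crop (215,340). The small one is at (507,180). Next I'll descend on it.

Request:
apply_moves(
  commands=[
    {"translation": [0,0,-0.4],"yaw": 0},
    {"translation": [0,0,-0.4],"yaw": 0},
    {"translation": [0,0,-0.35],"yaw": 0},
    {"translation": [0,0,0],"yaw": 0},
    {"translation": [0,0,0],"yaw": 0},
  ],
)

```text
time: 18.98
position: [0.5207, 0.2816, 0.0481]
orientation: [0.193, 0.981, -0.0, 0.0]
wrist_force: [0.2, 0.0, -0.2]
grip_width: 0.799
gripper_force: 0.0
```

Request:
apply_moves(
  commands=[
    {"translation": [0,0.01,-0.13],"yaw": 0},
    {"translation": [0,0,-0.11],"yaw": 0},
    {"translation": [0,0,0],"yaw": 0},
    {"translation": [0,0,0],"yaw": 0},
  ],
)

```text
time: 19.48
position: [0.5203, 0.2828, 0.0236]
orientation: [0.193, 0.981, -0.0, -0.0]
wrist_force: [-0.6, -0.1, -0.0]
grip_width: 0.801
gripper_force: 0.0
```

Request:
apply_moves(
  commands=[
    {"translation": [0,0,0],"yaw": 0},
    {"translation": [0,0,0],"yaw": 0},
    {"translation": [0,0,0],"yaw": 0},
    {"translation": [0,0,0],"yaw": 0},
    {"translation": [0,0,0],"yaw": 0},
  ],
  grip=-1,
  grip_force=25,
)

```text
time: 20.1
position: [0.5203, 0.2828, 0.0235]
orientation: [0.193, 0.981, -0.0, -0.0]
wrist_force: [0.5, -0.0, 1.6]
grip_width: 0.413
gripper_force: 25.0
```

Request:
apply_moves(
  commands=[
    {"translation": [0,0,0],"yaw": 0},
    {"translation": [0,0,0],"yaw": 0},
  ],
)

```text
time: 20.35
position: [0.5203, 0.2828, 0.0235]
orientation: [0.193, 0.981, -0.0, -0.0]
wrist_force: [-1.5, -0.7, 3.4]
grip_width: 0.414
gripper_force: 25.0
```

Request:
apply_moves(
  commands=[
    {"translation": [0,0,0.3],"yaw": 0},
    {"translation": [0,0,0.4],"yaw": 0},
    {"translation": [0,0,0.4],"yaw": 0},
    {"translation": [0,0,0.1],"yaw": 0},
    {"translation": [0,0,0],"yaw": 0},
  ],
)

```text
time: 20.98
position: [0.5202, 0.2831, 0.1435]
orientation: [0.193, 0.981, 0.0, 0.0]
wrist_force: [-0.3, -1.2, -1.8]
grip_width: 0.411
gripper_force: 25.0
```

Request:
apply_moves(
  commands=[
    {"translation": [0.18,-0.47,0],"yaw": 0},
    {"translation": [0.18,-0.47,0],"yaw": 0},
    {"translation": [0.18,-0.47,0],"yaw": 0},
    {"translation": [0.18,-0.47,0],"yaw": 0},
    {"translation": [0.16,-0.47,0],"yaw": 0},
  ],
)

```text
time: 21.6
position: [0.6079, 0.0462, 0.1417]
orientation: [0.193, 0.981, -0.001, -0.001]
wrist_force: [0.5, 0.5, -0.5]
grip_width: 0.409
gripper_force: 25.0
```

Request:
apply_moves(
  commands=[
    {"translation": [0,0,-0.15],"yaw": 0},
    {"translation": [0,0,-0.1],"yaw": 0},
    {"translation": [0,0,0],"yaw": 0},
    {"translation": [0,0,0],"yaw": 0},
  ],
)

```text
time: 22.1
position: [0.6081, 0.0489, 0.1184]
orientation: [0.192, 0.981, -0.0, -0.0]
wrist_force: [1.0, -0.4, -0.6]
grip_width: 0.41
gripper_force: 25.0
```

```bash
python3 - <<'E'
from h import *
s=manip.snapshot("scene"); np.save("scene5.npy",s,allow_pickle=True)
u,v=343,195; cv2.imwrite("pics/p5.png",cv2.resize(s["image"][v-40:v+40,u-40:u+40,::-1],None,fx=5,fy=5,interpolation=2)); p=manip.sense()["position"];print(p)
open("zb","w").write(str(p[2]-.0235))
E
python3 cmp.py scene5.npy $(cat zb) 344 193 .03
```

```text
[0.60828442 0.04870877 0.118669  ]
flange circle (615.4259643554688, 47.701080322265625) 60.41977310180664 173
((343.9474792480469, 200.3704833984375), (14.693865776062012, 24.462852478027344), 94.75515747070312) ell-> [0.61732971 0.04681178 0.103169  ]
hub mean px [344.01904762 194.62857143]
bore eye [0.59274739 0.05734716 0.117169  ]
```

View pics/p5.png

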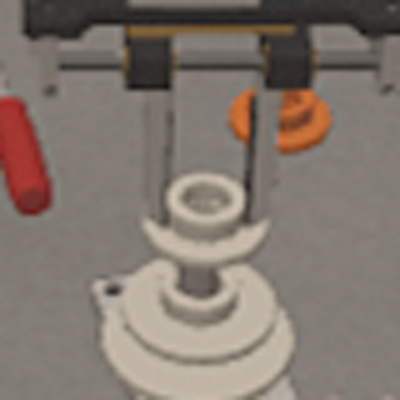

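The small spacer is held level above the stack, about 1 px right of where the medium one sat. I'll correct y by −1 mm and lower it.

Request:
apply_moves(
  commands=[
    {"translation": [0,-0.01,-0.08],"yaw": 0},
    {"translation": [0,0,-0.04],"yaw": 0},
    {"translation": [0,0,-0.03],"yaw": 0},
    {"translation": [0,0,-0.03],"yaw": 0},
    {"translation": [0,0,-0.01],"yaw": 0},
  ],
)

```text
time: 22.78
position: [0.6082, 0.0468, 0.0993]
orientation: [0.193, 0.981, -0.0, -0.0]
wrist_force: [-0.2, -0.5, -0.9]
grip_width: 0.412
gripper_force: 25.0
```

Request:
apply_moves(
  commands=[
    {"translation": [0,0,-0.06],"yaw": 0},
    {"translation": [0,0,-0.05],"yaw": 0},
    {"translation": [0,0,-0.04],"yaw": 0},
    {"translation": [0,0,0],"yaw": 0},
    {"translation": [0,0,0],"yaw": 0},
  ],
)

```text
time: 23.4
position: [0.6082, 0.0468, 0.0845]
orientation: [0.193, 0.981, -0.0, -0.0]
wrist_force: [-1.6, 0.6, -0.9]
grip_width: 0.409
gripper_force: 25.0
```

Request:
apply_moves(
  commands=[
    {"translation": [0,0,0],"yaw": 0},
    {"translation": [0,0,0],"yaw": 0},
    {"translation": [0,0,0],"yaw": 0},
    {"translation": [0,0,0],"yaw": 0},
    {"translation": [0,0,0],"yaw": 0},
  ],
  grip=0.6,
)

```text
time: 24.02
position: [0.6083, 0.0469, 0.0845]
orientation: [0.193, 0.981, -0.0, 0.0]
wrist_force: [0.3, 0.3, -0.1]
grip_width: 0.801
gripper_force: 0.0
```

Request:
apply_moves(
  commands=[
    {"translation": [0,0,0.3],"yaw": 0},
    {"translation": [0,0,0.4],"yaw": 0},
    {"translation": [0,0,0.3],"yaw": 0},
    {"translation": [0,0,0],"yaw": 0},
    {"translation": [0,0,0],"yaw": 0},
  ],
)

```text
time: 24.65
position: [0.6079, 0.047, 0.1839]
orientation: [0.193, 0.981, -0.0, -0.0]
wrist_force: [-0.1, -0.1, 0.4]
grip_width: 0.799
gripper_force: 0.0
```

Request:
apply_moves(
  commands=[
    {"translation": [-0.1,0.4,0],"yaw": 0},
    {"translation": [-0.1,0.4,0],"yaw": 0},
    {"translation": [-0.1,0.4,0],"yaw": 0},
    {"translation": [0,0,0],"yaw": 0},
    {"translation": [0,0,0],"yaw": 0},
  ],
)

```text
time: 25.28
position: [0.578, 0.1662, 0.1837]
orientation: [0.193, 0.981, -0.001, -0.0]
wrist_force: [-0.3, -1.2, -0.7]
grip_width: 0.802
gripper_force: 0.0
```

Run:
```python
from h import *
s=manip.snapshot("scene"); u,v=343,200; cv2.imwrite("pics/p6.png",cv2.resize(s["image"][v-50:v+50,u-60:u+60,::-1],None,fx=5,fy=5,interpolation=2)); print(manip.sense()["position"])
```

```text
[0.57821587 0.16568565 0.18387526]
```

View pics/p6.png

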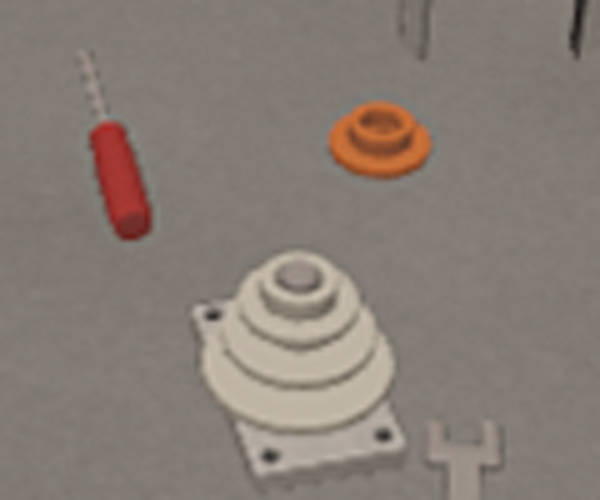

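All three spacers are stacked flat and concentric at crop (298,340), with the spindle tip in the top bore and the gripper clear. I'm handing the job in.

```bash
python3 -c "from bench import manip; print(manip.close_job())"
```

```text
the job is handed in; nothing more can be done
None
```

I threaded the three white spacers onto the spindle in order (widest, middle, narrowest), each released before the next, and handed the job in at about 25 s of the 72 s allowed. The last picture shows them stacked flat and hubs up with the gripper clear, but the hand-in returned no verdict.

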